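# Switch on the microscope station

### The arm

A 7-joint arm with a two-finger parallel gripper is mounted at the origin on the work surface. World frame = base frame: x ahead of the robot, y to its left, z up, the work surface at z = 0. Lengths are in mm, angles in degrees, forces in N, time in s.
With the tool pointing down it reaches from about 400 to 850 mm from the base axis. Payload 4.4 kg.
Tool frame: the origin (TCP) lies between the finger pads; the fingertips stand 19 mm ahead of it and the grasp point (between the pads) is the TCP; z points along the fingers, y is the direction in which the jaws open and shut (so a half turn about z gives the same grasp; the last joint's range is limited). The gripper opens to 94 mm and grips with 3 to 60 N. Pads are 16 mm wide; open, the fingers measure 119 mm over their backs; the gripper's body (75 mm by 177 mm) begins 78 mm behind the grasp point.
Start: joints at [-68.171, 36.005, 2.206, 86.941, -1.547, 57.084, -1.146], TCP at [280.832, 586.218, 224.478] pointing down, gripper open.
Joint ranges: [-175.42, 175.42], [-21.48, 121.26], [-71.46, 75.88], [10.55, 141.38], [-63.04, 243.04], [13.31, 113.54], [-168.57, 168.57]. Speed limits (degrees/s): [147.25, 147.25, 180, 180, 180, 180, 180].

### API

Orientations are given as [roll, pitch, yaw] about the fixed x, y, z axes, in that order (R = Rz(yaw) Ry(pitch) Rx(roll)).
In Python, from workcell import sensors, imaging, job gives the robot as it stands.
- The arm moves only by the shell command python3 -m handwheel 'ROWS'. ROWS is JSON, a list of rows, each a list of 3 entries, a list of its own where there are three numbers: the opening, from 0 (shut) to 1 (fully open), then the shift along the tool's x, y, z in m, then the turn about the tool's z in degrees. In form: [[grip, [x, y, z], turn], ...]. A call has exactly 8 rows; each row is the pose to reach, as a shift and turn from the pose commanded when the call began, along the tool's axes at that moment; what a row does not reach only later rows make up. A row lasts 1/8 s, in which the tool goes at most 62.5 mm and 10.7 degrees, less where a joint would pass 70% of its speed; a pose out of reach is approached as far as the arm can. A call with a gripper value outside its range is refused whole. The fingers move at their own pace and stop on an object; the grip force is fixed at half the most. Time passes only in rows, so rows that repeat a pose let the fingers close, or fill a call up. It gives the time, the measured TCP pose, the force and the opening at its end, in the units of the state.
- sensors.get_state(): the state, without advancing time (a new reading comes with each control period).
- imaging.read_camera(name): name is "side" or "top" or "wrist"; returns the picture (384x512x3 uint8, blue, green, red); there is no depth.
- imaging.camera_info(name): a dict with "intrinsics" (3x3 intrinsics, pixels), "extrinsics" (4x4, takes a point from camera to world coordinates). Camera axes: x right, y down, z forward; pixel columns grow to the right and rows downward; lengths in mm; the calibration is good to about 2 mm. The wrist camera is an equidistant fisheye: a pixel r from the principal point sees the ray r / f radians off the axis. A picture is of the moment at which its call begins: read the wrist's pose just before it. camera_info takes no time and is no camera call; for the wrist camera it gives the pose at the moment of the call.
- job.close_job(): hands the job in, once; it reports no verdict.
The state is a dict: "clock": time; "joint_pos": joint angles; "qd": joint speeds; "effort": joint torques, N m; "tcp_pos": TCP position; "eef_rot": TCP orientation; "force": force on the tool from outside, world axes, zero at the start; "torque": the same for the moment, N m; "width": finger opening in mm.
Only numpy, scipy, OpenCV 4.12 (cv2) and the standard library are available. Lean on these libraries where they do the work, as an engineer would, in place of code of your own. Each camera call takes 0.05 s, during which the arm holds its last target.

### The job

Switch on the microscope station: with the fingertips lightly press down the red mains key, then the green lamp key, then the blue camera key, so that each stays down and on. Leave the yellow heater key up, do not lift or shove the switch boxes or disturb the jar, tumbler, dish and spoon, and finish clear of everything.

Things in the scene. Friction and masses are not known exactly. Their poses are not given: they have to be found in the camera images.
- box_red: the mains switch: a loose grey box 70 x 70 x 28 mm (x, y, z), 0.3 to 0.6 kg, standing on the bench, with one round red key in the middle of its top; origin at the centre of its underside, z up; never turned more than about 35 degrees
- key_red_top (a point): centre of the top face of the red key (moves with the key): a round cap 34 mm across, level, 44 mm above the bench when up and 36 mm when fully down; the box's top is at 28 mm
- key_red (a joint): how far the red key is pushed down, in m: 0 up (off), 0.008 against its hard stop; it counts as on from 0.005. It yields to about 3 N straight down all the way and stays where it is left (no spring back)
- box_green: the ring-lamp switch: a loose grey box 70 x 70 x 28 mm (x, y, z), 0.3 to 0.6 kg, standing on the bench, with one round green key in the middle of its top; origin at the centre of its underside, z up; never turned more than about 35 degrees
- key_green_top (a point): centre of the top face of the green key (moves with the key): a round cap 34 mm across, level, 44 mm above the bench when up and 36 mm when fully down; the box's top is at 28 mm
- key_green (a joint): how far the green key is pushed down, in m: 0 up (off), 0.008 against its hard stop; it counts as on from 0.005. It yields to about 3 N straight down all the way and stays where it is left (no spring back)
- box_blue: the camera switch: a loose grey box 70 x 70 x 28 mm (x, y, z), 0.3 to 0.6 kg, standing on the bench, with one round blue key in the middle of its top; origin at the centre of its underside, z up; never turned more than about 35 degrees
- key_blue_top (a point): centre of the top face of the blue key (moves with the key): a round cap 34 mm across, level, 44 mm above the bench when up and 36 mm when fully down; the box's top is at 28 mm
- key_blue (a joint): how far the blue key is pushed down, in m: 0 up (off), 0.008 against its hard stop; it counts as on from 0.005. It yields to about 3 N straight down all the way and stays where it is left (no spring back)
- box_yellow: the stage-heater switch: a loose grey box 70 x 70 x 28 mm (x, y, z), 0.3 to 0.6 kg, standing on the bench, with one round yellow key in the middle of its top; origin at the centre of its underside, z up; never turned more than about 35 degrees
- key_yellow_top (a point): centre of the top face of the yellow key (moves with the key): a round cap 34 mm across, level, 44 mm above the bench when up and 36 mm when fully down; the box's top is at 28 mm
- key_yellow (a joint): how far the yellow key is pushed down, in m: 0 up (off), 0.008 against its hard stop; it counts as on from 0.005. It yields to about 3 N straight down all the way and stays where it is left (no spring back)
- jar: bystander: amber glass jar with white cap, 66 mm across, 110 mm tall, beyond the switches (+x); origin at the centre of its underside
- tumbler: bystander: empty green glass tumbler, 72 mm across the rim, 90 mm tall, beyond the switches (+x); origin at the centre of its underside
- dish: bystander: small aluminium dish, 84 mm across, 16 mm tall, to the left of the switches (+y); origin at the centre of its underside
- spoon: bystander: steel spoon about 170 mm long lying to the right of the switches (-y), roughly along x; its long axis is its x axis, its origin near its middle on the underside

How it is judged (in metres and radians):
On the way, in this order (a step that is already met when the one before it is completed fails the run):
1. the red key is on (value of joint key_red above 0.005 m), for 0.1 s.
2. the green key is on (value of joint key_green above 0.005 m), for 0.1 s.
3. the blue key is on (value of joint key_blue above 0.005 m), for 0.1 s.
At the end, for the whole second after the job is handed in: red, green and blue keys each down at least 5 mm of their 8 mm, yellow key down less than 3 mm, all four boxes at rest, level and within 20 mm of where they stood, jar and tumbler upright, and jar, tumbler, dish and spoon within 20 mm of where they were (value of joint each of key_red, key_green, key_blue above 0.005 m and value of joint key_yellow below 0.003 m and distance of each of box_red, box_green, box_blue, box_yellow, jar, tumbler, dish, spoon from where it was at the start of the episode below 0.02 m and angle between each of box_red, box_green, box_blue, box_yellow, jar, tumbler's own z axis and vertical below 0.1 rad and linear speed of each of box_red, box_green, box_blue, box_yellow below 0.02 m/s); the robot touches nothing.
It fails at once if a key goes on out of order (green before red, or blue before green) ((value of joint key_green above 0.005 m and value of joint key_red below 0.005 m) or (value of joint key_blue above 0.005 m and value of joint key_green below 0.005 m)).
It fails at once if the yellow key is pressed (more than 3 mm) (value of joint key_yellow above 0.003 m).
It fails at once if a switch box is lifted (more than 10 mm) or shoved more than 20 mm from its place (height (world z) of any of box_red, box_green, box_blue, box_yellow above 0.01 m or distance of any of box_red, box_green, box_blue, box_yellow from where it was at the start of the episode above 0.02 m).
It fails at once if a switch is pressed or struck hard (more than 30 N) (contact force between any of the fingers, the arm and box_red above 30 N or contact force between any of the fingers, the arm and box_green above 30 N or contact force between any of the fingers, the arm and box_blue above 30 N or contact force between any of the fingers, the arm and box_yellow above 30 N).
It fails at once if the jar, tumbler, dish or spoon is moved more than 20 mm (distance of any of jar, tumbler, dish, spoon from where it was at the start of the episode above 0.02 m).
It also fails if it takes over 48 s, if anything falls off the work surface, if the arm or the gripper's body presses on something with over 40 N, if the wrist force passes 120 N, or if a joint passes its speed limit or range.

## Working session

There is one attempt and no reset: what is moved stays moved. The work goes in short steps, Python scripts to look and compute and a shell command to move; the robot and the scene stay as the last step left them, time stands still between calls to the robot, and variables do not carry over. Pictures are saved under pics/ and viewed, and the job is handed in when it is done.

```bash
mkdir -p pics; python3 - <<'E'
from workcell import sensors, imaging
import cv2
s=sensors.get_state(); print({k:s[k] for k in('clock','tcp_pos','eef_rot','force','width')})
for n in('top','side'):
    im=imaging.read_camera(n); cv2.imwrite(f'pics/{n}0.png',im)
    c=imaging.camera_info(n); print(n,c)
E
```

```text
{'clock': 0.0, 'tcp_pos': array([280.54026842, 585.63095585, 223.56042371]), 'eef_rot': array([-1.79891255e+02,  1.62654518e-03,  1.54403470e+02]), 'force': array([-0.46594448, -0.21470435,  0.26665762]), 'width': 94.10072988853837}
top {'intrinsics': array([[403.33980504,   0.        , 254.37238534],
       [  0.        , 403.33980504, 197.50955429],
       [  0.        ,   0.        ,   1.        ]]), 'extrinsics': array([[ 2.77929098e-02, -9.94588255e-01,  1.00108727e-01,
         4.35275304e+02],
       [-9.99556044e-01, -2.65759578e-02,  1.34697097e-02,
        -1.79610472e+01],
       [-1.07363297e-02, -1.00438646e-01, -9.94885325e-01,
         1.24460779e+03],
       [ 0.00000000e+00,  0.00000000e+00,  0.00000000e+00,
         1.00000000e+00]])}
side {'intrinsics': array([[400.33924325,   0.        , 255.70278622],
       [  0.        , 400.33924325, 194.2131935 ],
       [  0.        ,   0.        ,   1.        ]]), 'extrinsics': array([[ 9.96978279e-01, -6.76139413e-02,  3.82448140e-02,
         5.16037500e+02],
       [-7.60423984e-02, -7.48890099e-01,  6.58316924e-01,
        -7.49159437e+02],
       [-1.58702393e-02, -6.59235902e-01, -7.51768689e-01,
         9.16821458e+02],
       [ 0.00000000e+00,  0.00000000e+00,  0.00000000e+00,
         1.00000000e+00]])}
```

View pics/top0.png

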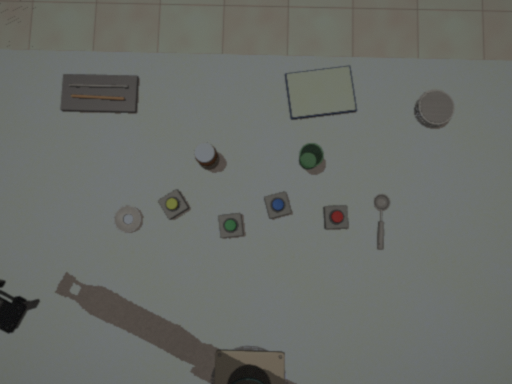

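View pics/side0.png

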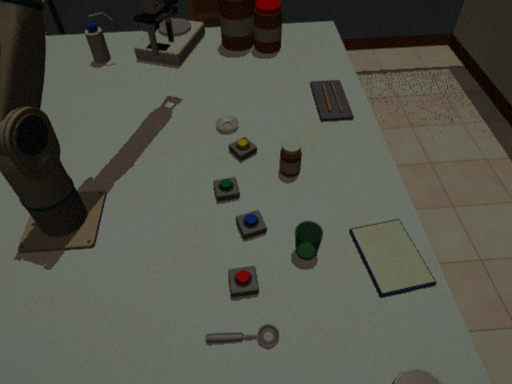

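The top view shows the keys at about: yellow (172,204), green (231,225), blue (278,205), red (337,217). The jar is at (206,155), tumbler (311,157), dish (128,219) and spoon (381,222). The side view shows the same layout. Next I measure the keys at z=44 in both views.

```bash
cat > h.py <<'E'
import numpy as np, cv2
from workcell import imaging, sensors
def ray(n,u,v):
    c=imaging.camera_info(n);K=c['intrinsics'];E=c['extrinsics']
    d=E[:3,:3]@np.linalg.inv(K)@np.array([u,v,1.]); return E[:3,3],d/np.linalg.norm(d)
def plane(n,u,v,z):
    o,d=ray(n,u,v); return o+d*(z-o[2])/d[2]
def tri(a,b):
    (o1,d1),(o2,d2)=a,b
    t=np.linalg.lstsq(np.stack([d1,-d2],1),o2-o1,rcond=None)[0]
    p,q=o1+d1*t[0],o2+d2*t[1]; return (p+q)/2,np.linalg.norm(p-q)
H={'red':[(0,6),(174,180)],'green':[(50,85)],'blue':[(100,130)],'yellow':[(22,35)]}
approx={'top':{'yellow':(172,204),'green':(231,225),'blue':(278,205),'red':(337,217)},
'side':{'yellow':(243,144),'green':(226,185),'blue':(251,220),'red':(243,278)}}
def cent(im,n,c):
    h=cv2.cvtColor(im,cv2.COLOR_BGR2HSV); m=np.zeros(h.shape[:2],np.uint8)
    for a,b in H[c]: m|=cv2.inRange(h,(a,110,50),(b,255,255))
    u,v=approx[n][c]; w=np.zeros_like(m); w[v-14:v+15,u-14:u+15]=255; m&=w
    k,l,st,ce=cv2.connectedComponentsWithStats(m)
    i=1+np.argmax(st[1:,4]); return ce[i],st[i]
E
python3 - <<'E'
from h import *
np.set_printoptions(precision=1,suppress=True)
I={n:cv2.imread(f'pics/{n}0.png') for n in('top','side')}
for c in H:
    a,sa=cent(I['top'],'top',c); b,sb=cent(I['side'],'side',c)
    print(c,a,sa[2:],b,sb[2:],plane('top',*a,42),plane('side',*b,41),*tri(ray('top',*a),ray('side',*b)))
for n,uv in dict(jar=(206,150),tumbler=(311,152),dish=(128,219)).items(): print(n,plane('top',*uv,100 if n!='dish' else 10))
cv2.imwrite('pics/crop0.png',cv2.resize(I['top'][130:260,100:400],None,fx=2.6,fy=2.6,interpolation=cv2.INTER_CUBIC))
E
```

```text
red [336.8 216.3] [ 12  12 111] [242.5 275.6] [ 14  12 138] [ 506.6 -248.4   42. ] [ 507.7 -245.9   41. ] [ 507.1 -247.9   44.4] 1.2957194372681733
green [233.4 226. ] [ 5  7 13] [225.2 182.4] [11  8 63] [469.4  58.4  42. ] [473.4  73.   41. ] [471.6  57.7  57. ] 5.198866218486916
blue [277.5 204.1] [12 11 98] [250.5 218.1] [12  9 90] [538.3 -71.4  42. ] [539.6 -68.5  41. ] [538.8 -71.2  44.4] 1.3929716039349664
yellow [171.8 203.4] [11 11 96] [242.1 142.1] [11  8 64] [532.  245.3  42. ] [533.4 248.9  41. ] [532.6 244.9  44.4] 1.6102861857771
jar [684.7 141.2 100. ]
tumbler [ 686.5 -161.9  100. ]
dish [482.8 384.8  10. ]
```

View pics/crop0.png

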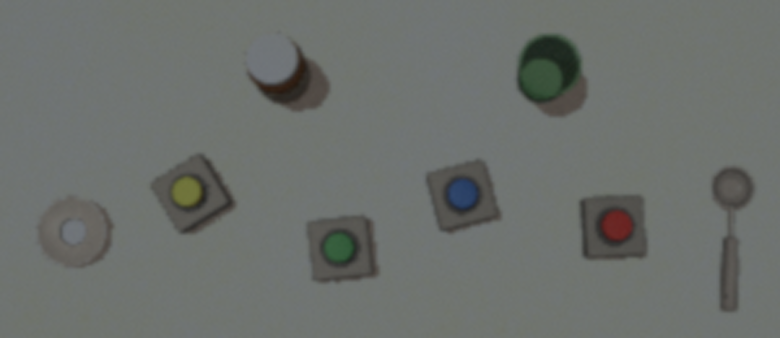

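```bash
sed -i "s/(a,110,50)/(a,70,40)/" h.py; cat >> h.py <<'E'
def rel(target):
    from scipy.spatial.transform import Rotation as R
    s=sensors.get_state(); r=R.from_euler('xyz',s['eef_rot'],degrees=True)
    return r.inv().apply(np.array(target)-s['tcp_pos'])/1000
E
python3 - <<'E'
from h import *
np.set_printoptions(precision=4,suppress=True)
I={n:cv2.imread(f'pics/{n}0.png') for n in('top','side')}
for c in ['green']:
    a,sa=cent(I['top'],'top',c); b,sb=cent(I['side'],'side',c)
    print(c,a,sa[2:],b,sb[2:],plane('top',*a,42),plane('side',*b,41),*tri(ray('top',*a),ray('side',*b)))
print(rel([507,-247.5,150]))
E
```

```text
green [229.9712 224.8942] [ 11  11 104] [225.3611 182.5278] [12  8 72] [472.3966  68.6994  42.    ] [473.7119  72.3106  41.    ] [473.1048  68.5665  44.8844] 1.6002562069076562
[-0.5642 -0.6535  0.0748]
```

```bash
python3 -m handwheel '[[0,[-0.02,-0.023,0],0],[0,[-0.05,-0.058,0],0],[0,[-0.085,-0.098,0],0],[0,[-0.12,-0.139,0],0],[0,[-0.155,-0.18,0],0],[0,[-0.19,-0.22,0],0],[0,[-0.215,-0.249,0],0],[0,[-0.225,-0.26,0],0]]'
python3 - <<'E'
from h import *
print(rel([507,-247.5,150]))
E
```

```text
clock: 1.1
tcp_pos: [371.7, 252.4, 224.5]
eef_rot: [-180.0, 0.0, 154.2]
force: [-0.8, 0.7, -0.4]
width: 17.6
[-0.33924966 -0.39120681  0.07475678]
```

```bash
python3 -m handwheel '[[0,[-0.02,-0.023,0],0],[0,[-0.05,-0.058,0],0],[0,[-0.085,-0.098,0],0],[0,[-0.12,-0.139,0],0],[0,[-0.155,-0.18,0],0],[0,[-0.19,-0.22,0],0],[0,[-0.215,-0.249,0],0],[0,[-0.225,-0.26,0],0]]'
python3 - <<'E'
from h import *
print(rel([507,-247.5,100]))
E
```

```text
clock: 2.1
tcp_pos: [462.9, -78.3, 224.3]
eef_rot: [180.0, 0.0, 154.3]
force: [0.6, 0.7, -1.1]
width: 0.5
[-0.11309258 -0.13331058  0.12433095]
```

```bash
python3 -m handwheel '[[0,[-0.02,-0.023,0.02],0],[0,[-0.05,-0.058,0.045],0],[0,[-0.08,-0.094,0.07],0],[0,[-0.1,-0.118,0.095],0],[0,[-0.11,-0.13,0.115],0],[0,[-0.113,-0.133,0.124],0],[0,[-0.113,-0.133,0.124],0],[0,[-0.113,-0.133,0.124],0]]'
python3 - <<'E'
from h import *
print(rel([507,-247.5,66]))
for n in('top','side','wrist'): cv2.imwrite(f'pics/{n}1.png',imaging.read_camera(n))
a=cv2.imread('pics/side1.png')[200:350,160:330]; b=cv2.imread('pics/top1.png')[150:300,270:440]
cv2.imwrite('pics/c1.png',cv2.resize(np.hstack([a,b]),None,fx=2.3,fy=2.3))
E
```

```text
clock: 3.1
tcp_pos: [507.1, -244.5, 101.2]
eef_rot: [180.0, 0.0, 154.5]
force: [-0.8, -0.2, 0.7]
width: 0.6
[-0.00117084 -0.00277134  0.03516141]
```

View pics/c1.png

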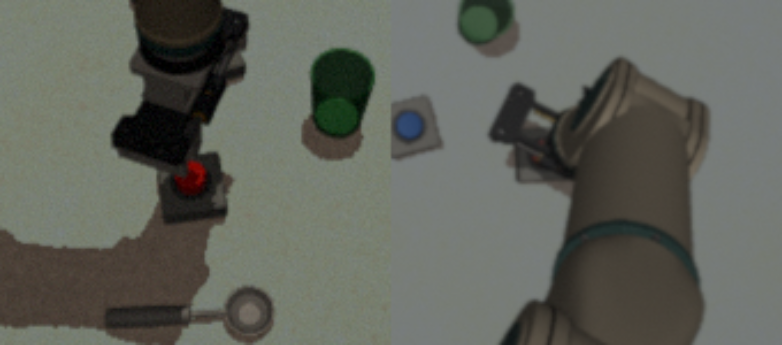

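View pics/wrist1.png

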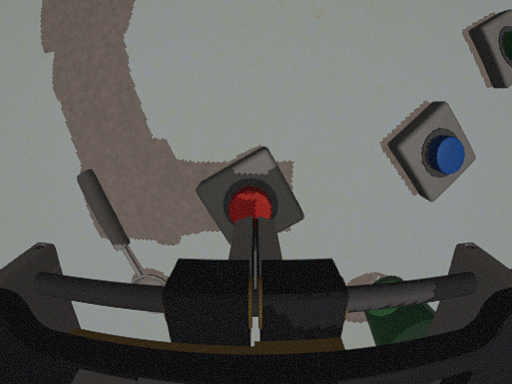

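The wrist view shows the closed tips at (254,225), in line with the red key at (250,205). The side view agrees. Next I lower to just above the key.

```bash
python3 -m handwheel '[[0,[-0.001,-0.002,0.008],0],[0,[-0.001,-0.002,0.017],0],[0,[-0.001,-0.002,0.025],0],[0,[-0.001,-0.002,0.03],0],[0,[-0.001,-0.002,0.032],0],[0,[-0.001,-0.002,0.032],0],[0,[-0.001,-0.002,0.032],0],[0,[-0.001,-0.002,0.032],0]]'
python3 - <<'E'
from h import *
print(sensors.get_state()['tcp_pos'])
for n in('side','wrist'): cv2.imwrite(f'pics/{n}2.png',imaging.read_camera(n))
print(sensors.get_state()['tcp_pos'])
a=cv2.imread('pics/side2.png')[220:320,190:300]; b=cv2.imread('pics/wrist2.png')[120:320,150:350]
cv2.imwrite('pics/c2.png',np.hstack([cv2.resize(a,(396,360)),cv2.resize(b,(360,360))]))
E
```

```text
clock: 4.25
tcp_pos: [506.6, -248.2, 68.7]
eef_rot: [180.0, 0.0, 154.4]
force: [-0.0, 0.2, -0.3]
width: 0.3
[ 506.61129253 -248.20559994   68.6973357 ]
[ 506.56309839 -248.2203065    68.65718544]
```

View pics/c2.png

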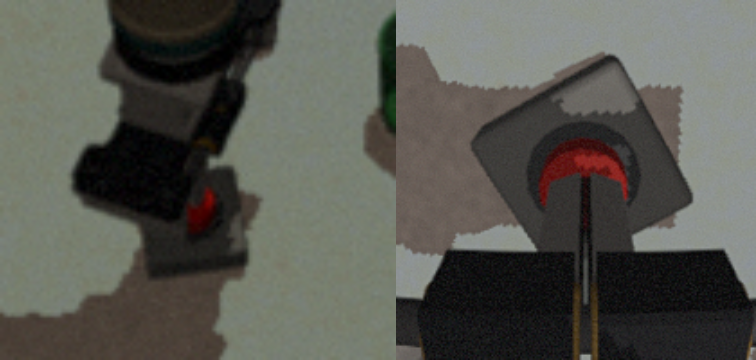

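The tips sit over the middle of the red key. I press slowly, to a tip height of about 38 mm first.

```bash
python3 -m handwheel '[[0,[0,0,0.002],0],[0,[0,0,0.004],0],[0,[0,0,0.006],0],[0,[0,0,0.0075],0],[0,[0,0,0.009],0],[0,[0,0,0.0105],0],[0,[0,0,0.0115],0],[0,[0,0,0.0115],0]]'
python3 - <<'E'
from h import *
s=sensors.get_state();print(s['tcp_pos'],s['force'])
E
```

```text
clock: 5.35
tcp_pos: [506.4, -248.1, 56.8]
eef_rot: [180.0, -0.0, 154.4]
force: [-0.4, -0.5, 1.6]
width: 0.6
[ 506.40426482 -248.13988023   56.79972096] [-0.38632011 -0.5000802   1.62068908]
```

```bash
python3 -m handwheel '[[0,[0,0,0.0003],0],[0,[0,0,0.0006],0],[0,[0,0,0.0009],0],[0,[0,0,0.0009],0],[0,[0,0,0.0009],0],[0,[0,0,0.0009],0],[0,[0,0,0.0009],0],[0,[0,0,0.0009],0]]'; python3 -m handwheel '[[0,[0,0,-0.005],0],[0,[0,0,-0.015],0],[0,[0,0,-0.03],0],[0,[0,0,-0.05],0],[0,[0,0,-0.065],0],[0,[0,0,-0.075],0],[0,[0,0,-0.08],0],[0,[0,0,-0.08],0]]'
python3 - <<'E'
from h import *
np.set_printoptions(precision=4,suppress=True)
for n in('side','wrist'): cv2.imwrite(f'pics/{n}3.png',imaging.read_camera(n))
print(rel([473,69.5,130]))
a=cv2.imread('pics/side3.png')[220:320,190:300]; b=cv2.imread('pics/wrist3.png')
cv2.imwrite('pics/c3.png',np.hstack([cv2.resize(a,(330,300)),cv2.resize(b,(400,300))]))
E
```

```text
clock: 6.35
tcp_pos: [506.4, -248.2, 56.0]
eef_rot: [180.0, -0.0, 154.4]
force: [-0.3, -0.0, 2.9]
width: 0.4
clock: 7.35
tcp_pos: [506.4, -248.2, 136.1]
eef_rot: [180.0, 0.0, 154.4]
force: [0.1, -0.2, 0.1]
width: 0.7
[0.167  0.272  0.0058]
```

View pics/c3.png

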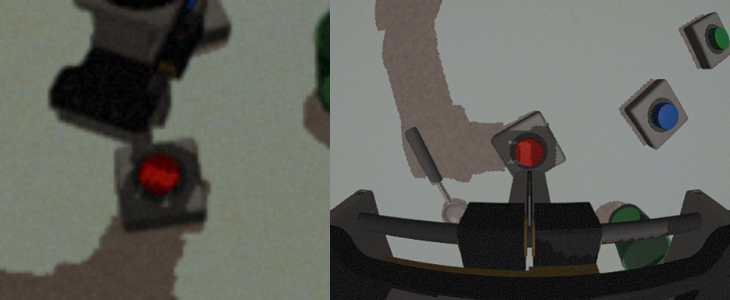

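```bash
python3 - <<'E'
from h import *
b,sb=cent(cv2.imread('pics/side3.png'),'side','red'); print(b,sb)
o,d=ray('side',*b)
# height where ray crosses x/y of key (y from initial tri)
t=(-247.9-o[1])/d[1]; print(o+t*d)
E
python3 -m handwheel '[[0,[0.01,0.017,0],0],[0,[0.035,0.057,0],0],[0,[0.065,0.106,0],0],[0,[0.095,0.155,0],0],[0,[0.125,0.204,0],0],[0,[0.15,0.244,0],0],[0,[0.164,0.267,0],0],[0,[0.167,0.272,0],0]]'
python3 - <<'E'
from h import *
np.set_printoptions(precision=4,suppress=True)
s=sensors.get_state();print(s['tcp_pos'],rel([473,69.5,69]))
E
```

```text
[242.61428571 277.46428571] [236 271  14  14 140]
[ 507.69062687 -247.9          35.18532118]
clock: 8.45
tcp_pos: [472.1, 72.3, 135.8]
eef_rot: [180.0, -0.1, 154.7]
force: [0.2, -0.2, 0.1]
width: 0.1
[472.1105  72.2525 135.7753] [-0.0021 -0.0021  0.0668]
```

Red has dropped by about the full stroke in the side view. Now lower over green.

```bash
python3 -m handwheel '[[0,[0,0,0.01],0],[0,[0,0,0.025],0],[0,[0,0,0.04],0],[0,[0,0,0.055],0],[0,[0,0,0.063],0],[0,[0,0,0.067],0],[0,[0,0,0.067],0],[0,[0,0,0.067],0]]'
python3 - <<'E'
from h import *
np.set_printoptions(precision=4,suppress=True)
print(rel([473,69.5,69]))
for n in('side','wrist'): cv2.imwrite(f'pics/{n}4.png',imaging.read_camera(n))
a=cv2.imread('pics/side4.png')[130:230,170:280]; b=cv2.imread('pics/wrist4.png')[120:320,150:350]
cv2.imwrite('pics/c4.png',np.hstack([cv2.resize(a,(396,360)),cv2.resize(b,(360,360))]))
E
```

```text
clock: 9.45
tcp_pos: [473.7, 69.3, 69.4]
eef_rot: [180.0, 0.0, 154.4]
force: [-0.2, 0.5, -0.8]
width: 0.4
[ 0.0007 -0.0001  0.0004]
```

View pics/c4.png

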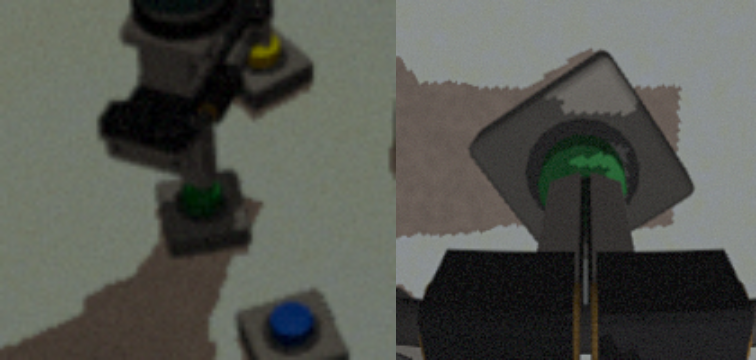

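Tips are centred over green, the same picture as for red. I press from z 69.4 to 56.2 (13.2 mm), then withdraw.

```bash
python3 -m handwheel '[[0,[0,0,0.003],0],[0,[0,0,0.005],0],[0,[0,0,0.007],0],[0,[0,0,0.009],0],[0,[0,0,0.0105],0],[0,[0,0,0.012],0],[0,[0,0,0.0128],0],[0,[0,0,0.013],0]]'; python3 -m handwheel '[[0,[0,0,0],0],[0,[0,0,0],0],[0,[0,0,-0.01],0],[0,[0,0,-0.03],0],[0,[0,0,-0.05],0],[0,[0,0,-0.07],0],[0,[0,0,-0.08],0],[0,[0,0,-0.08],0]]'
python3 - <<'E'
from h import *
np.set_printoptions(precision=4,suppress=True)
for n in('side','wrist'): cv2.imwrite(f'pics/{n}5.png',imaging.read_camera(n))
b,sb=cent(cv2.imread('pics/side5.png'),'side','green'); print(b,sb)
o,d=ray('side',*b); t=(68.6-o[1])/d[1]; print(o+t*d)
print(rel([539,-70.5,136]))
a=cv2.imread('pics/side5.png')[130:230,170:280]; b=cv2.imread('pics/wrist5.png')
cv2.imwrite('pics/c5.png',np.hstack([cv2.resize(a,(330,300)),cv2.resize(b,(400,300))]))
E
```

```text
clock: 10.55
tcp_pos: [473.3, 69.3, 56.0]
eef_rot: [180.0, -0.0, 154.4]
force: [0.1, 0.2, 2.8]
width: 0.3
clock: 11.55
tcp_pos: [473.8, 69.3, 136.7]
eef_rot: [179.9, 0.1, 154.4]
force: [-0.7, -0.2, -0.3]
width: 0.3
[225.7714 185.0571] [221 183  10   5  35]
[474.3195  68.6     33.7797]
[-0.1199 -0.0975 -0.0003]
```

View pics/c5.png

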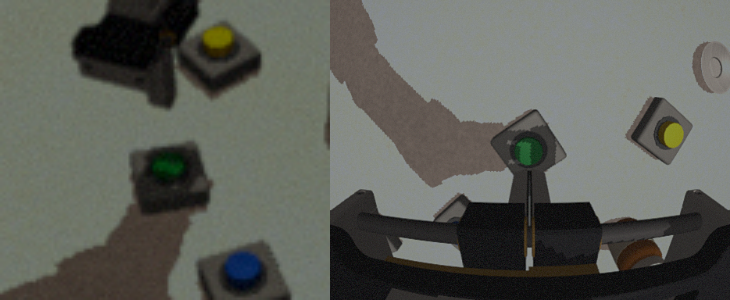

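Green is down and its box hasn't moved. On to blue.

```bash
python3 -m handwheel '[[0,[-0.01,-0.008,0],0],[0,[-0.03,-0.024,0],0],[0,[-0.055,-0.045,0],0],[0,[-0.08,-0.065,0],0],[0,[-0.1,-0.081,0],0],[0,[-0.115,-0.093,0],0],[0,[-0.12,-0.0975,0],0],[0,[-0.12,-0.0975,0],0]]'; python3 -m handwheel '[[0,[0,0,0.01],0],[0,[0,0,0.025],0],[0,[0,0,0.04],0],[0,[0,0,0.055],0],[0,[0,0,0.063],0],[0,[0,0,0.067],0],[0,[0,0,0.067],0],[0,[0,0,0.067],0]]'
python3 - <<'E'
from h import *
np.set_printoptions(precision=4,suppress=True)
print(rel([539,-70.5,69]))
for n in('side','wrist'): cv2.imwrite(f'pics/{n}6.png',imaging.read_camera(n))
a=cv2.imread('pics/side6.png')[160:260,190:300]; b=cv2.imread('pics/wrist6.png')[120:320,150:350]
cv2.imwrite('pics/c6.png',np.hstack([cv2.resize(a,(396,360)),cv2.resize(b,(360,360))]))
E
```

```text
clock: 12.65
tcp_pos: [539.2, -70.4, 135.8]
eef_rot: [180.0, -0.0, 154.4]
force: [-0.2, -0.2, -0.3]
width: 0.6
clock: 13.65
tcp_pos: [539.8, -70.6, 69.5]
eef_rot: [180.0, 0.0, 154.4]
force: [-0.1, -0.2, -0.8]
width: 0.6
[ 0.0008 -0.0003  0.0004]
```

View pics/c6.png

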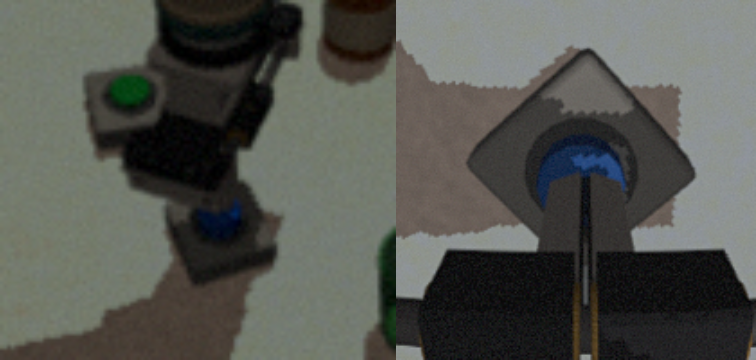

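Tips are centred over blue. I use the same press and then withdraw higher.

```bash
python3 -m handwheel '[[0,[0,0,0.003],0],[0,[0,0,0.005],0],[0,[0,0,0.007],0],[0,[0,0,0.009],0],[0,[0,0,0.0105],0],[0,[0,0,0.012],0],[0,[0,0,0.0128],0],[0,[0,0,0.013],0]]'; python3 -m handwheel '[[0,[0,0,0],0],[0,[0,0,0],0],[0,[0,0,-0.01],0],[0,[0,0,-0.03],0],[0,[0,0,-0.06],0],[0,[0,0,-0.1],0],[0,[0,0,-0.14],0],[0,[0,0,-0.16],0]]'; python3 -m handwheel '[[0,[0,0,0],0],[0,[0.01,0.01,-0.02],0],[0,[0.03,-0.02,-0.03],0],[0,[0.06,-0.03,-0.03],0],[0,[0.09,-0.05,-0.03],0],[0,[0.11,-0.06,-0.03],0],[0,[0.11,-0.06,-0.03],0],[0,[0.11,-0.06,-0.03],0]]'
python3 - <<'E'
from h import *
np.set_printoptions(precision=1,suppress=True)
for n in('side','top'): cv2.imwrite(f'pics/{n}7.png',imaging.read_camera(n))
I=cv2.imread('pics/side7.png'); T=cv2.imread('pics/top7.png')
P={'red':-247.9,'green':68.6,'blue':-71.2,'yellow':244.9}
for c in P:
    for n,im in(('side',I),('top',T)):
        try:
            b,sb=cent(im,n,c); o,d=ray(n,*b); print(c,n,b,sb[4], o+(P[c]-o[1])/d[1]*d if n=='side' else plane(n,*b,36))
        except Exception as e: print(c,n,e)
s=sensors.get_state(); print(s['tcp_pos'],s['force'],s['qd'])
cv2.imwrite('pics/c7.png',np.vstack([cv2.resize(I[90:370,120:420],None,fx=1,fy=1),T[120:260,100:400]]))
E
```

```text
clock: 14.75
tcp_pos: [539.4, -70.5, 56.0]
eef_rot: [-180.0, -0.0, 154.4]
force: [0.6, -0.3, 3.6]
width: 0.6
clock: 15.75
tcp_pos: [540.4, -70.8, 218.9]
eef_rot: [179.9, 0.2, 154.4]
force: [0.2, 0.3, -0.6]
width: 0.3
clock: 16.75
tcp_pos: [415.4, -77.0, 245.8]
eef_rot: [180.0, 0.0, 154.4]
force: [-0.9, 0.2, 0.5]
width: 0.4
red side [242.7 277.1] 157 [ 507.9 -247.9   36.8]
red top [336.5 216.5] 120 [ 506.4 -248.8   36. ]
green side [225.6 184.4] 74 [474.1  68.6  36.9]
green top [230.1 224.9] 104 [472.7  68.6  36. ]
blue side [250.6 219.7] 101 [539.6 -71.2  37.2]
blue top [277.5 204.4] 115 [538.  -71.5  36. ]
yellow side [242.2 142.4] 82 [533.6 244.9  43.3]
yellow top [171.5 203.4] 118 [532.4 247.6  36. ]
[415.4 -77.  245.8] [ 0.1  0.2 -0.3] [-0.  -0.   0.1  0.1 -0.   0.3 -0. ]
```

View pics/c7.png

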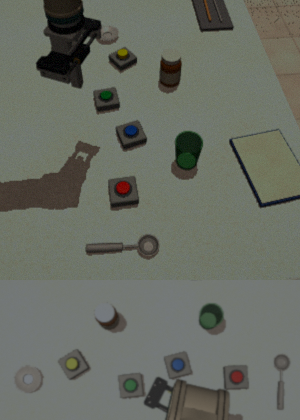

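The three pressed keys now read about 37 mm in the side view and yellow 43 mm. Nothing has shifted, and the arm is clear with its tips at about 227 mm. I'm handing in.

```bash
python3 -c "
from workcell import job
print(job.close_job())"
```

```text
the job is handed in; nothing more can be done
None
```

I pressed the red, green and blue keys in that order with closed fingertips, each to about 7 mm of its 8 mm travel, then raised and backed the arm off. I handed the job in at about 17 s; it reports no verdict.

- **Forces:** readings at the end of each press were 2.8–3.6 N, well under the 30 N limit. They were not sampled during the presses.
- **Keys:** in the side view the red, green and blue tops read 36.8, 36.9 and 37.2 mm. Yellow read 43.3 mm, so it is still up.
- **Bystanders:** all four keys are within about 2 mm of their starting positions in the top view, so the boxes have not moved. I judged the jar, tumbler, dish and spoon by eye only, and they look undisturbed.
- **Disagreements:** two quick checks during the run put red at 35.2 mm and green at 33.8 mm, below the 36 mm stop. The key was shaded in those pictures, and the final, unshaded readings agree with the fingertip heights.

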